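Draw up the slack tie rod of a core holder

TASK

Two rock-core holders stand on the bench. One is already tight; the other is slack, its two end plates standing about a centimetre off the ends of the stone core and the bar of its turnbuckle sleeve leaning back over the core. Turn the sleeve of the slack holder by bringing its bar up and over towards the robot as far as it goes, so that both end plates are drawn right up against the core, and leave the tight holder as it is.

Things in the scene. Friction and masses are not known exactly. Their poses are not given: they have to be found in the camera images.
- slack_holder: The holder to tighten: grey base 112 x 200 mm, two sliding aluminium end plates 80 mm high at y = +-60 to 90 mm, 8 to 11 mm off a stone core (x = 23 to 61 mm, top z = 69 mm), and a dark turnbuckle sleeve, 84 mm long, 24 mm thick, on a tie rod along y, axis at x = 0, z = 55 mm. Origin: on the bench under the sleeve's middle; x from sleeve to core (away from the robot), y left, z up.
- slack_bar_tip (a point): Centre of the 16 mm steel ball at the end of the slack holder's bar. The bar is round, 10 mm thick, and stands out square from the middle of the sleeve (y = 0 of the holder); the ball's centre is 90 mm from the sleeve's axis. At the start the bar leans 25 to 45 degrees from upright, back over the core.
- slack_sleeve (a joint): Turn of its sleeve, rad: 0 with the bar 45 degrees back over the core, 0.785 upright, growing towards the robot; end stop 1.745, bar 55 degrees to the robot's side, both plates against the core. Each rad draws each plate in 6 mm. Turning takes about 0.2 N m (2 to 5 N on the bar); the sleeve stays where it is left.
- tight_holder: The tight holder, to be left alone: same make, origin, axes and sizes as the slack holder, but its end plates are against the core and its bar leans 55 degrees to the robot's side.
- tight_sleeve (a joint): Turn of the tight holder's sleeve, rad: 0 at its tight end stop, where it starts; falls below 0 if its bar is turned back over the core.

How it is judged (in metres and radians):
At the end, for the whole second after the job is handed in: The slack holder's sleeve is turned to within 10 degrees (0.175 rad) of its end stop, so that both end plates are within about 1.5 mm of the core, and stays there; the tight holder's sleeve is within 10 degrees of its tight stop (value of joint slack_sleeve above 1.57 rad and velocity of joint slack_sleeve between -0.1 and 0.1 rad/s and value of joint tight_sleeve above -0.17 rad); the robot touches nothing.
It fails at once if the tight holder is slackened: its sleeve is turned back by more than 10 degrees (value of joint tight_sleeve below -0.175 rad).
It also fails if it takes over 29 s, if anything falls off the work surface, if the arm or the gripper's body presses on something with over 40 N, if the wrist force passes 120 N, or if a joint passes its speed limit or range.

ROBOT

A 6-joint arm with a two-finger parallel gripper is mounted at the origin on a cart in front of the work surface, level with it; the furniture and walls round the work are solid. World frame = base frame: x ahead of the robot, y to its left, z up, the work surface at z = 0. Lengths are in m, angles in degrees, forces in N, time in s.
With the tool pointing down it reaches from about 0.375 to 0.9 m from the base axis. Payload 3.1 kg.
Tool frame: the origin (TCP) lies midway between the tips of the shut fingers; the grasp point (between the pads) lies 19 mm behind it; z points along the fingers, y is the line along which they close (so a half turn about z gives the same grasp; the last joint's range is limited). The gripper opens to 87 mm and grips with 3 to 60 N. Pads are 19 mm wide; open, the fingers measure 117 mm over their backs; the gripper's body (75 mm by 190 mm) begins 51 mm behind the grasp point.
Start: joints at [-85.629, 30.224, 82.088, -0, 67.689, -10.227], TCP at [0.158, -0.605, 0.223] pointing down, gripper open.
Joint ranges: [-176.69, 176.69], [-43.24, 126.21], [12.49, 139.97], [-82, 262], [0, 151.66], [-163.58, 163.58]. Speed limits (degrees/s): [159.86, 159.86, 180, 180, 180, 180].

INTERFACE

Orientations are given as a 3x3 rotation matrix whose columns are the frame's x, y, z axes.
In Python, from rig import bot, cam gives the robot as it stands (bot), with the cameras (cam).
- The arm moves only by the tool step_hand, called after "Emit:" by a JSON object that holds its "fn" and its "kwargs". Schema: {"type":"object","properties":{"deltas":{"type":"array","items":{"type":"array","prefixItems":[{"type":"array","items":{"type":"number"},"minItems":3,"maxItems":3},{"type":"array","items":{"type":"number"},"minItems":3,"maxItems":3},{"type":"number"}],"minItems":3,"maxItems":3},"minItems":1,"maxItems":20},"only":{"type":"string"},"quiet":{"type":"boolean"},"lines":{"type":"string"}},"required":["deltas"],"additionalProperties":false}. deltas is a list of rows, 1 to 20 of them, each written [[dx, dy, dz], [rx, ry, rz], opening]: dx, dy, dz in normalised numbers (1 is 80 cm), then a rotation vector rx, ry, rz in parts of the range, where 1.0 means 120 degrees, then the opening from 0.0 (shut) to 1.0 (fully open); each row is the pose to reach, as a shift and turn from the pose commanded when the call began, along the tool's axes at that moment; what a row does not reach only later rows make up. A row lasts 1/10 s, in which the tool goes at most 0.05 m and 8.59 degrees, less where a joint would pass 70% of its speed; a pose out of reach is approached as far as the arm can. The fingers move at their own pace and stop on an object; the grip force is fixed at half the most. Time passes only in rows, so rows that do not move let the fingers close. The tool returns the time, the measured TCP pose, the force, the opening and the grip force at its end. only (a regular expression) keeps the lines of the reply that match it, lines (a string "A,B") keeps lines A to B, and quiet returns only ok. Shift and turn numbers lie between -1 and 1, and a call with a number outside is refused. Input that does not fit is refused with a message, and nothing moves.
- bot.read_state(): the state, without advancing time (a new reading comes with each control period).
- cam.capture(name): name is "scene" or "side" or "wrist"; returns a dict with "color" (400x640x3 uint8, red, green, blue), "K" (3x3 intrinsics, pixels), "view" (4x4, takes a point from world to camera coordinates); the wrist camera has in their place "mount" (4x4, takes a point from camera to tool coordinates, whose origin is the TCP and whose axes are the flange's). Camera axes: x right, y up, looking along -z (the intrinsics and any distortion apply to the point x, -y, -z); pixel columns grow to the right and rows downward; lengths in m; the calibration is good to about 2 mm. A picture is of the moment at which its call begins: read the wrist's pose just before it. There is no depth.
- bot.hand_in(): hands the job in; it is judged then, once.
The state is a dict: "time_s": time; "joint_positions": joint angles; "qvel": joint speeds; "tau": joint torques, N m; "position": TCP position; "tcp_rot": TCP orientation; "force": force on the tool from outside, world axes, zero at the start; "moment": the same for the moment, N m; "opening": opening from 0.0 (shut) to 1.0 (fully open); "grasp_force": force on a finger pad.
Only numpy, scipy, OpenCV 4.12 (cv2) and the standard library are available. Lean on these libraries where they do the work, as an engineer would, in place of code of your own. Each camera call takes 0.05 s, during which the arm holds its last target. There are 200 camera calls.

## Working session

There is one attempt and no reset: what is moved stays moved. The work goes in short steps, Python scripts to look and compute and a tool call to move; the robot and the scene stay as the last step left them, time stands still between calls to the robot, and variables do not carry over. Pictures are saved under pics/ and viewed, at most 10 in all, crops included, and the job is handed in when it is done.

```bash
ls; mkdir -p pics; python3 - <<'E'
from rig import bot, cam
import cv2,numpy as np,pickle
s=bot.read_state();print(s)
d={}
for n in("scene","side","wrist"):
    c=cam.capture(n);d[n]=c;cv2.imwrite(f"pics/{n}0.png",c["color"][:,:,::-1])
    print(n,{k:np.round(v,4).tolist() for k,v in c.items() if k!="color"})
pickle.dump(d,open("d0.pkl","wb"))
E
```

```text
pics
rig.py
{'time_s': 0.0, 'joint_positions': array([-8.56280083e+01,  3.02776599e+01,  8.21574736e+01, -7.72009884e-04,
        6.76878185e+01, -1.02268664e+01]), 'qvel': array([ 0.04319582,  0.01332813,  0.04102851, -0.07529736,  0.01882573,
       -0.12567408]), 'tau': array([-1.84284501e-03, -4.40039492e+01, -1.76592672e+01,  6.30708318e-02,
        5.81004610e-02, -1.56104475e-04]), 'position': array([ 0.15750359, -0.60406805,  0.22157959]), 'tcp_rot': array([[ 9.67712934e-01,  2.52054849e-01, -1.76015789e-04],
       [ 2.52054641e-01, -9.67710641e-01,  2.13872285e-03],
       [ 3.68743115e-04, -2.11403536e-03, -9.99997697e-01]]), 'force': array([0.2068609 , 0.06400686, 0.57804756]), 'moment': array([-0.03186202, -0.00345051,  0.0009142 ]), 'grasp_force': 0.0, 'opening': 0.9970442872763081}
scene {'K': [[416.0614, 0.0, 311.8161], [0.0, 416.0614, 194.0253], [0.0, 0.0, 1.0]], 'view': [[-0.8233, -0.5676, -0.0047, 0.5297], [0.4094, -0.5994, 0.6879, -0.229], [-0.3933, 0.5644, 0.7258, -0.7715], [0.0, 0.0, 0.0, 1.0]]}
side {'K': [[455.5255, 0.0, 318.5175], [0.0, 455.5255, 192.1977], [0.0, 0.0, 1.0]], 'view': [[0.8999, -0.436, -0.0084, -0.4465], [0.2938, 0.5918, 0.7506, -0.3209], [-0.3223, -0.678, 0.6607, -0.66], [0.0, 0.0, 0.0, 1.0]]}
wrist {'K': [[315.0684, 0.0, 320.2257], [0.0, 315.0684, 194.2587], [0.0, 0.0, 1.0]], 'mount': [[0.0006, 0.9598, 0.2806, 0.0771], [1.0, -0.0006, -0.0, -0.0001], [0.0001, 0.2806, -0.9598, -0.1618], [0.0, 0.0, 0.0, 1.0]]}
```

View pics/scene0.png

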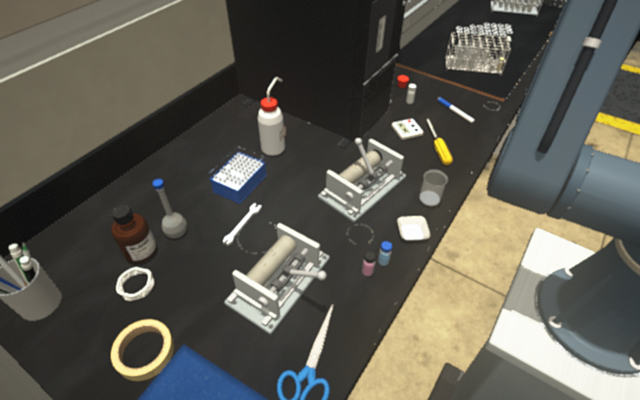

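View pics/side0.png

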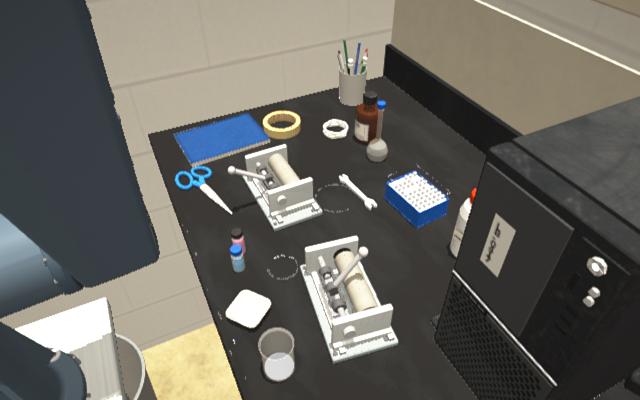

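The scene view shows the slack holder around (362,180), with its ball at about (361,143). In the side view it is around (348,295), with its ball at about (363,253). The tight holder's ball is at about (321,274) in scene and (233,171) in side. I'll zoom in for accurate points.

```bash
python3 - <<'E'
import cv2
a=cv2.imread("pics/scene0.png")[125:225,310:410];b=cv2.imread("pics/side0.png")[230:360,295:400]
cv2.imwrite("pics/c1.png",cv2.resize(a,(600,600),interpolation=cv2.INTER_CUBIC))
cv2.imwrite("pics/c2.png",cv2.resize(b,None,fx=4.5,fy=4.5,interpolation=cv2.INTER_CUBIC))
E
```

```text
(no output)
```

View pics/c1.png

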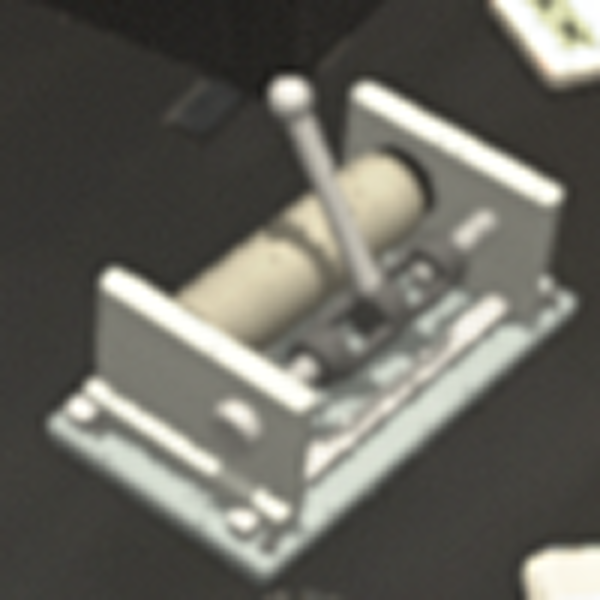

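View pics/c2.png

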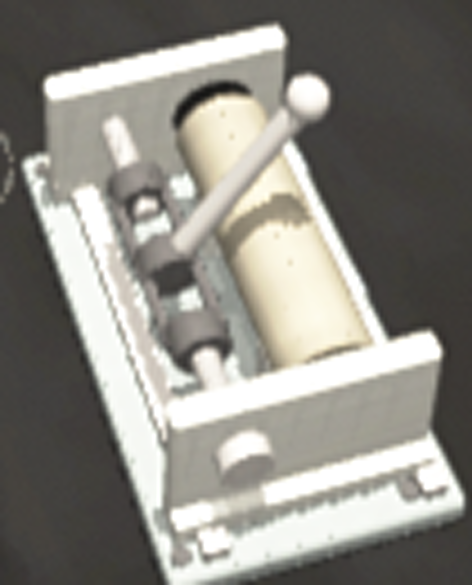

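```bash
cat >h.py <<'E'
import numpy as np
def ray(c,u,v):
    K=c["K"];V=np.array(c["view"]);R=V[:3,:3]
    d=R.T@np.array([(u-K[0,2])/K[0,0],-(v-K[1,2])/K[1,1],-1.]);return -R.T@V[:3,3],d
def onz(c,p,z):
    o,d=ray(c,*p);return o+d*(z-o[2])/d[2]
def tri(*rs):
    A=0;b=0
    for o,d in rs:
        d=d/np.linalg.norm(d);P=np.eye(3)-np.outer(d,d);A=A+P;b=b+P@o
    x=np.linalg.solve(A,b);return x,[float(np.linalg.norm((np.eye(3)-np.outer(d,d)/(d@d))@(x-o))) for o,d in rs]
E
python3 - <<'E'
import pickle,numpy as np
from h import *
np.set_printoptions(precision=4,suppress=True)
d=pickle.load(open("d0.pkl","rb"));S,T=d["scene"],d["side"]
print("ball",tri(ray(S,358.1,140.4),ray(T,363,250.9)))
print("tight ball",tri(ray(S,321,274),ray(T,233,171)))
for p in [(318,195.5),(354,220),(406,174.7)]: print("sc base",onz(S,p,.01))
for p in [(301,265),(397.5,342),(332.5,357.6)]: print("sd base",onz(T,p,.01))
for p in [(327.2,170),(361.7,191.4),(369.4,139.4),(403.4,157.2)]: print("sc plate",onz(S,p,.08))
for p in [(304.7,248),(358.2,236.5),(332,320.5),(392,306.5)]: print("sd plate",onz(T,p,.08))
E
```

```text
ball (array([ 0.5518, -0.0515,  0.1307]), [0.001900744517494384, 0.001900744517494339])
tight ball (array([0.4376, 0.2673, 0.1034]), [0.0017291728317875383, 0.0017291728317875463])
sc base [0.5965 0.0425 0.01  ]
sc base [0.4888 0.0594 0.01  ]
sc base [ 0.4573 -0.1375  0.01  ]
sd base [0.4879 0.0578 0.01  ]
sd base [ 0.5618 -0.1547  0.01  ]
sd base [ 0.4561 -0.1328  0.01  ]
sc plate [0.5869 0.0207 0.08  ]
sc plate [0.4898 0.0349 0.08  ]
sc plate [ 0.5615 -0.1271  0.08  ]
sc plate [ 0.465  -0.1146  0.08  ]
sd plate [0.4875 0.0356 0.08  ]
sd plate [0.5839 0.0182 0.08  ]
sd plate [ 0.4643 -0.1133  0.08  ]
sd plate [ 0.558 -0.132  0.08 ]
```

```bash
python3 - <<'E'
import pickle
from h import *
d=pickle.load(open("d0.pkl","rb"));S,T=d["scene"],d["side"]
for c,p in [(S,(355,137)),(S,(390,120)),(S,(238,92)),(T,(437,320))]: print(onz(c,p,0).round(3))
R=np.array([[.9677,.2521,0],[.2521,-.9677,0],[0,0,-1]])
p0=np.array([.1575,-.6041,.2216])
for q in [(.44,-.10,.22),(.585,-.056,.20)]: print((R.T@(np.array(q)-p0)).round(4))
E
```

```text
[ 0.641 -0.205  0.   ]
[ 0.597 -0.328  0.   ]
[ 1.054 -0.191  0.   ]
[ 0.649 -0.145  0.   ]
[ 0.4005 -0.4166  0.0016]
[ 0.5519 -0.4226  0.0216]
```

Careful with the scale: shifts go in shares of 80 cm and turns go in shares of 120 degrees. That gives: 0.552 m / 0.8 = 0.69, -0.423 m / 0.8 = -0.5288, 23.6 degrees / 120 = 0.1967.

Emit:
{"fn": "step_hand", "kwargs": {"deltas": [[[0.5, -0.5213, 0], [0, 0, 0.1967], 0], [[0.5, -0.5213, 0], [0, 0, 0.1967], 0], [[0.5, -0.5213, 0], [0, 0, 0.1967], 0], [[0.5, -0.5213, 0], [0, 0, 0.1967], 0], [[0.5, -0.5213, 0], [0, 0, 0.1967], 0], [[0.5, -0.5213, 0], [0, 0, 0.1967], 0], [[0.5, -0.5213, 0], [0, 0, 0.1967], 0], [[0.5, -0.5213, 0], [0, 0, 0.1967], 0], [[0.5, -0.5213, 0], [0, 0, 0.1967], 0], [[0.5, -0.5213, 0], [0, 0, 0.1967], 0], [[0.5, -0.5213, 0], [0, 0, 0.1967], 0], [[0.5, -0.5213, 0], [0, 0, 0.1967], 0], [[0.5, -0.5213, 0], [0, 0, 0.1967], 0], [[0.69, -0.5288, 0], [0, 0, 0.1967], 0], [[0.69, -0.5288, 0], [0, 0, 0.1967], 0], [[0.69, -0.5288, 0], [0, 0, 0.1967], 0], [[0.69, -0.5288, 0], [0, 0, 0.1967], 0], [[0.69, -0.5288, 0], [0, 0, 0.1967], 0]]}}

```text
time_s: 1.95
position: [0.585, -0.0569, 0.2216]
tcp_rot: [[0.988, -0.156, -0.002], [-0.156, -0.988, -0.0], [-0.002, 0.0, -1.0]]
force: [-1.6, -0.1, 0.4]
opening: 0.004
grasp_force: 0.0
```

```bash
python3 - <<'E'
from rig import bot, cam
import cv2,pickle
s=bot.read_state();print(s["position"],s["tcp_rot"].round(3),s["time_s"])
d={n:cam.capture(n) for n in("scene","side")}
pickle.dump(d,open("d1.pkl","wb"))
cv2.imwrite("pics/m1.png",cv2.resize(cv2.hconcat([d["scene"]["color"][60:260,260:460],d["side"]["color"][170:370,260:460]])[:,:,::-1],(800,400)))
E
```

```text
[ 0.58502125 -0.05690511  0.22163893] [[ 0.988 -0.156 -0.002]
 [-0.156 -0.988 -0.   ]
 [-0.002  0.    -1.   ]] 1.95
```

View pics/m1.png

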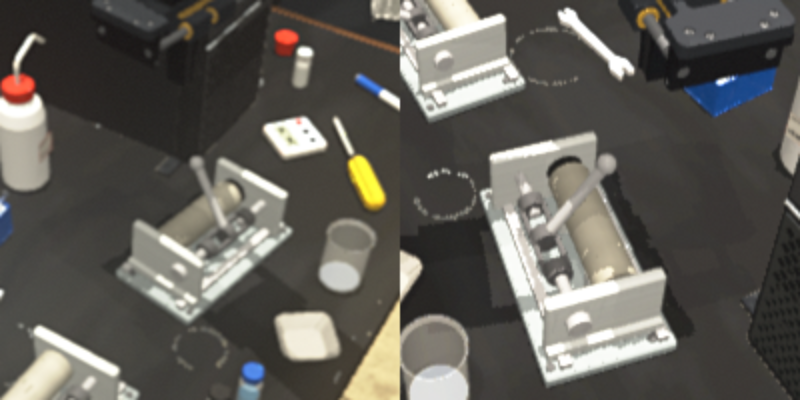

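The closed fingers hang about 33 mm behind the ball, which in this picture is at (197,162) left and (606,162) right. The path down is clear, so I'll descend and then push towards the robot.

To row units: 0.106 m / 0.8 = 0.1325, 0.08 m / 0.8 = 0.1.

Emit:
{"fn": "step_hand", "kwargs": {"deltas": [[[0, 0, 0.05], [0, 0, 0], 0], [[0, 0, 0.1], [0, 0, 0], 0], [[0, 0, 0.1325], [0, 0, 0], 0], [[0, 0, 0.1325], [0, 0, 0], 0], [[-0.0125, 0, 0.1325], [0, 0, 0], 0], [[-0.025, 0, 0.1325], [0, 0, 0], 0], [[-0.0375, 0, 0.1325], [0, 0, 0], 0], [[-0.05, 0, 0.1325], [0, 0, 0], 0], [[-0.0625, 0, 0.1325], [0, 0, 0], 0], [[-0.075, 0, 0.1325], [0, 0, 0], 0], [[-0.0813, 0, 0.1325], [0, 0, 0], 0], [[-0.0813, 0, 0.1325], [0, 0, 0], 0]]}}

```text
time_s: 3.25
position: [0.5189, -0.0457, 0.1165]
tcp_rot: [[0.988, -0.156, -0.003], [-0.156, -0.988, 0.001], [-0.003, -0.0, -1.0]]
force: [-1.3, -0.4, -0.5]
opening: 0.005
grasp_force: 0.0
```

```bash
python3 - <<'E'
from rig import bot, cam
import cv2
a,b=[cam.capture(n)["color"] for n in("scene","side")]
cv2.imwrite("pics/m2.png",cv2.resize(cv2.hconcat([a[60:260,260:460],b[170:370,260:460]])[:,:,::-1],(800,400)))
E
```

```text
(no output)
```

View pics/m2.png

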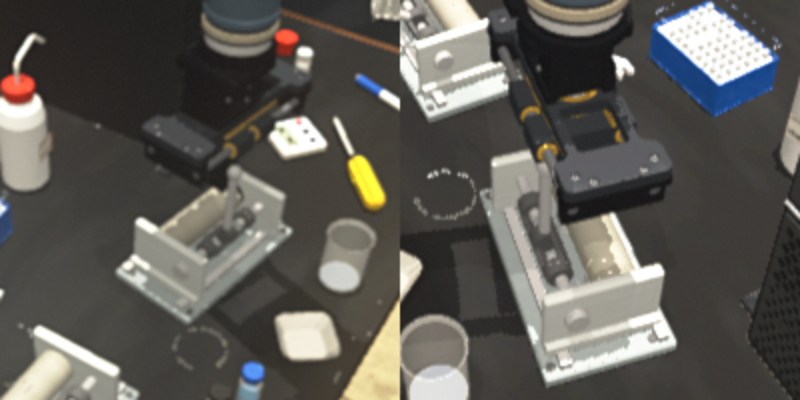

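The bar has come upright, with the ball at about (234,172) in the left half, and the fingers sit behind it with little force. I'll continue over the arc.

To row units: -0.06 m / 0.8 = -0.075, -0.057 m / 0.8 = -0.0713.

Emit:
{"fn": "step_hand", "kwargs": {"deltas": [[[-0.01, 0, 0], [0, 0, 0], 0], [[-0.02, 0, 0], [0, 0, 0], 0], [[-0.0325, 0, 0.0038], [0, 0, 0], 0], [[-0.045, 0, 0.005], [0, 0, 0], 0], [[-0.0513, 0, 0.0075], [0, 0, 0], 0], [[-0.0575, 0, 0.0113], [0, 0, 0], 0], [[-0.0625, 0, 0.0138], [0, 0, 0], 0], [[-0.0675, 0, 0.0175], [0, 0, 0], 0], [[-0.0713, 0, 0.02], [0, 0, 0], 0], [[-0.075, 0, 0.0225], [0, 0, 0], 0], [[-0.075, 0, 0.0225], [0, 0, 0], 0]]}}

```text
time_s: 4.45
position: [0.4607, -0.0365, 0.0982]
tcp_rot: [[0.988, -0.156, -0.002], [-0.156, -0.988, 0.001], [-0.002, -0.0, -1.0]]
force: [1.4, 0.5, 0.8]
opening: 0.006
grasp_force: 0.9
```

```bash
python3 - <<'E'
from rig import bot, cam
import cv2,pickle
d={n:cam.capture(n) for n in("scene","side")};pickle.dump(d,open("d3.pkl","wb"))
a,b=d["scene"]["color"],d["side"]["color"]
cv2.imwrite("pics/m3.png",cv2.resize(cv2.hconcat([a[80:260,290:470],b[190:370,260:440]])[:,:,::-1],(800,400)))
E
```

```text
(no output)
```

View pics/m3.png

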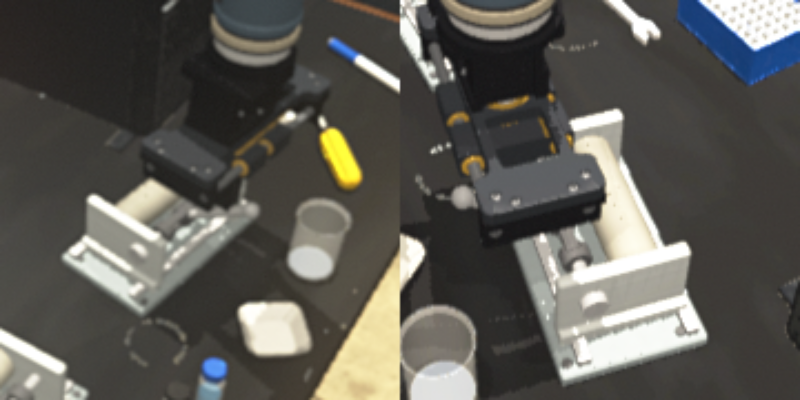

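The side half shows the ball at (463,197), well over to the robot's side. Force is still low, so the sleeve is probably not at its stop. I'll push on along the tangent and watch the force.

To row units: 0.004 m / 0.8 = 0.005, -0.003 m / 0.8 = -0.0038.

Emit:
{"fn": "step_hand", "kwargs": {"deltas": [[[-0.0025, 0, 0.0025], [0, 0, 0], 0], [[-0.0038, 0, 0.005], [0, 0, 0], 0], [[-0.0038, 0, 0.005], [0, 0, 0], 0]]}}

```text
time_s: 4.85
position: [0.4595, -0.0364, 0.0955]
tcp_rot: [[0.988, -0.157, 0.002], [-0.157, -0.988, -0.0], [0.002, 0.0, -1.0]]
force: [1.6, 2.0, 11.3]
opening: 0.005
grasp_force: 5.0
```

```bash
python3 - <<'E'
import numpy as np
from h import *
import pickle
T=pickle.load(open("d3.pkl","rb"))["side"];o,d=ray(T,288.4,278.5)
x=np.array([.988,-.156,0]);y=np.array([.156,.988,0]);c=np.array([.504,-.044,.055])
p=o+d*(((c-o)@y)/(d@y))-c;print(p@x,p[2],np.degrees(np.arctan2(-(p@x),p[2])))
E
```

```text
-0.07532871251701617 0.05156148656456166 55.60888662589848
```

The force rose to 11 N and the ball measures 55.6° over, so the sleeve is at its stop. I'll retract and check.

To row units: 0.15 m / 0.8 = 0.1875, -0.14 m / 0.8 = -0.175.

Emit:
{"fn": "step_hand", "kwargs": {"deltas": [[[0.0063, 0, -0.0125], [0, 0, 0], 0], [[0.0125, 0, -0.0625], [0, 0, 0], 0], [[0.025, 0, -0.125], [0, 0, 0], 0], [[0.025, 0, -0.175], [0, 0, 0], 0], [[0.025, 0.0625, -0.175], [0, 0, 0], 0], [[0.025, 0.125, -0.175], [0, 0, 0], 0], [[0.025, 0.1875, -0.175], [0, 0, 0], 0], [[0.025, 0.1875, -0.175], [0, 0, 0], 0], [[0.025, 0.1875, -0.175], [0, 0, 0], 0], [[0.025, 0.1875, -0.175], [0, 0, 0], 0]]}}

```text
time_s: 5.85
position: [0.4538, -0.1858, 0.2337]
tcp_rot: [[0.988, -0.156, -0.003], [-0.156, -0.988, 0.003], [-0.003, -0.002, -1.0]]
force: [0.8, -0.4, 0.6]
opening: 0.004
grasp_force: 0.0
```

```bash
python3 - <<'E'
from rig import bot, cam
import cv2
a,b=[cam.capture(n)["color"] for n in("scene","side")]
cv2.imwrite("pics/m4.png",cv2.resize(cv2.hconcat([a[120:340,210:430],b[140:360,220:440]])[:,:,::-1],(800,400)))
E
```

```text
(no output)
```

View pics/m4.png

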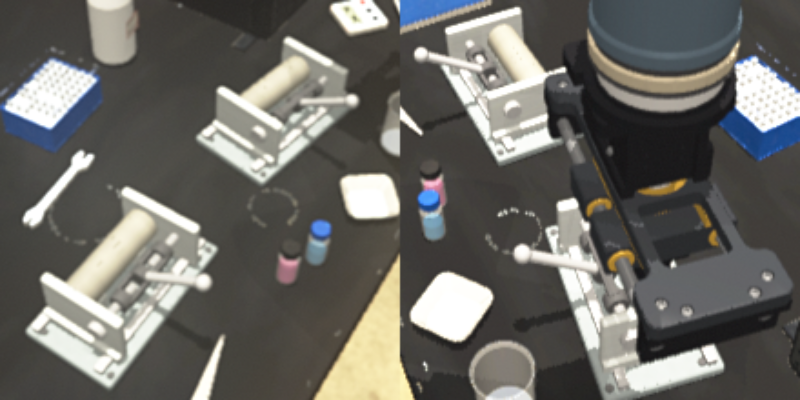

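Both bars now lean the same way towards the robot, with the slack ball at (352,101) and the tight ball at (204,282) in the left half. The plates are against the core and the gripper is clear.

```bash
python3 -c "
from rig import bot, cam
print(bot.hand_in())"
```

```text
the job is handed in; nothing more can be done
None
```

I turned the slack holder's sleeve to its end stop (bar measured about 55.6° over), which drew both end plates up against the core; the tight holder was not touched, and I handed the job in at about 6 s with the gripper clear; no verdict was returned.

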